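# Lay the milk-bag carton down on its pad

## Robot

A 6-joint arm with a two-finger parallel gripper is mounted at the origin on the work surface. World frame = base frame: x ahead of the robot, y to its left, z up, the work surface at z = 0. Lengths are in m, angles in rad, forces in N, time in s.
With the tool pointing down it reaches from about 0.275 to 0.825 m from the base axis. Payload 5.2 kg.
Tool frame: the origin (TCP) lies at the very end of the fingers, on their centre line; the grasp point (between the pads) lies 19 mm behind it; z points along the fingers, y is the direction in which the jaws open and shut (so a half turn about z gives the same grasp; the last joint's range is limited). The gripper opens to 93 mm and grips with 3 to 60 N. Pads are 15 mm wide; open, the fingers measure 128 mm over their backs; the gripper's body (75 mm by 188 mm) begins 65 mm behind the grasp point.
Start: joints at [1.039, 0.259, 1.535, -0, 1.348, -0.203], TCP at [0.178, 0.521, 0.219] pointing down, gripper open.
Joint ranges: [-3.14, 3.14], [-0.91, 2.08], [0.19, 2.58], [-1.22, 4.36], [0.22, 2.71], [-3.12, 3.12]. Speed limits (rad/s): [2.57, 2.57, 3.14, 3.14, 3.14, 3.14].

## Interface

Orientations are given as a rotation vector (axis times angle).
In Python, from plant import r gives the robot as it stands.
- The arm moves only by the tool arm_command, never from a script. Its argument "increments" is a list of rows, each an object with "jaw": the opening in per cent of the stroke, from 0 (shut) to 100 (fully open); "xyz": the shift along the world's x, y, z in cm, a list of three; "delta_rot": the turn, a rotation vector about the world's x, y, z in degrees, a list of three. In form: [{"jaw": jaw, "xyz": [tx, ty, tz], "delta_rot": [ax, ay, az]}, ...]. A call has 1 to 10 rows; each row shifts and turns the commanded pose from where the row before left it; what a row does not reach is not made up. A row lasts 1/8 s, in which the tool goes at most 62.5 mm and 10.7 degrees, less where a joint would pass 70% of its speed; a pose out of reach is approached as far as the arm can. A call with a gripper value outside its range is refused whole. The fingers move at their own pace and stop on an object; "grip_force" is the grip in N (left out, the last holds). Time passes only in rows, so rows that do not move let the fingers close. It gives the time, the measured TCP pose, the force and the opening at its end, in the units of the state.
- r.get_state(): the state, without advancing time (a new reading comes with each control period).
- r.snapshot(name): name is "scene" or "top"; returns a dict with "frame" (400x640x3 uint8, blue, green, red), "K" (3x3 intrinsics, pixels), "xyz" and "attitude" of the camera in the world. Camera axes: x right, y down, z forward; pixel columns grow to the right and rows downward; lengths in m; the calibration is good to about 2 mm. A picture is of the moment at which its call begins. There is no depth.
- r.sign_off(): hands the job in, once; it reports no verdict.
The state is a dict: "time_s": time; "qpos": joint angles; "joint_vel": joint speeds; "joint_efforts": joint torques, N m; "tcp_pos": TCP position; "ee_rot": TCP orientation; "wrist_force": force on the tool from outside, world axes, zero at the start; "ft_torque": the same for the moment, N m; "finger_gap": finger opening in m.
Only numpy, scipy, OpenCV 4.12 (cv2) and the standard library are available. Lean on these libraries where they do the work, as an engineer would, in place of code of your own. Each camera call takes 0.05 s, during which the arm holds its last target.

## Task

A stray orange pacifier is lying on the green pad of the bamboo tray, where the carton of milk-storage bags has to lie. First slide that pacifier with the fingertips off the pad and into the free place at the far end of the row, in line with the other two; then push the standing carton high on its front so that it topples away onto its back and lies, dispensing slot up, wholly inside the green pad. Do not pick up either of them, and leave everything else as it is.

Things in the scene. Friction and masses are not known exactly. Their poses are not given: they have to be found in the camera images.
- tray: Fixed bamboo tray, 300 mm (its x) by 420 mm (its y), floor top 8 mm above the dresser. Rims 10 mm thick: at x = -/+145 mm 20 mm high, at y = -/+205 mm 34 mm high above the dresser. Origin: centre of its underside; x points away from the robot (within 15 degrees), y left. Pacifier row along y = +20 mm, places at x = -60, +5, +70 mm; the last is free.
- pad (a point): Centre of the sage-green pad with a pale edge, let flush into the tray floor (no step), at tray x = +15 mm, y = -90 mm. The pad is 190 mm along the tray's x and 130 mm along its y. Axes as the tray's.
- free_place (a point): Point on the tray floor at the middle of the free place of the pacifier row (tray x = +70 mm, y = +20 mm), axes as the tray's.
- carton: White carton, teal band at its foot, standing at the near end of the pad: 48 mm deep (x), 95 wide (y), 150 tall (z), 0.2 to 0.42 kg. Origin: centre of its underside. x points from the front (dark slot, blue drop, faces the robot) to the back. Within 4 degrees of straight to the pad. Friction on tray about 0.6: pushed high it tips without sliding, and falls freely once its top has gone 48 mm.
- carton_bottom_left (a point): Lower left corner of the carton's back face (carton x = +24 mm, y = +47.5 mm, z = 0). The carton tips about this lower edge, which stands 11 to 27 mm inside the pad's near edge: toppled straight over it, the carton lies inside the pad.
- carton_bottom_right (a point): Lower right corner of the carton's back face (carton x = +24 mm, y = -47.5 mm, z = 0), the other end of that edge.
- carton_top_left (a point): Upper left corner of the carton's back face (x = +24 mm, y = +47.5 mm, z = 150 mm).
- carton_top_right (a point): Upper right corner of the carton's back face (x = +24 mm, y = -47.5 mm, z = 150 mm).
- pacifier_stray: The stray orange silicone pacifier on the far part of the pad, nipple up, 28 g. Shield 44 mm (x) by 34 mm (y), 6 to 11 mm above the floor, on a button foot of 13 mm radius; nipple 37 mm high, radius 9; pull ring 6 mm thick on the floor, reaching 32 mm to +y. Origin: centre of its underside. y points to the row within 23 degrees; two fingertips side by side on the plain -y side slide it steadily.
- pacifier_near: Same pacifier in the nearest place of the row. To be left alone.
- pacifier_mid: Same pacifier in the middle place of the row. To be left alone.
- ring_dish: Pink ceramic ring dish, 100 mm across, 18 mm high, with a cone in the middle 53 mm high; in the tray, left of the row. Origin: centre of its underside. To be left alone.
- cream_jar: Pale blue jar with white lid, 65 mm across, 48 mm high, in the tray, left of the row (it and the ring dish may change places). Origin: centre of its underside. To be left alone.
- canister: Sealed clear acrylic canister with bamboo lid and cotton balls inside, 104 mm across, 124 mm high, on the dresser right of the tray. Origin: centre of its underside. To be left alone.
- feeding_bottle: Standing feeding bottle with blue cap, 62 mm across, 180 mm high, on the dresser right of the tray (may change places with the canister). Origin: centre of its underside. To be left alone.
- hairbrush: Baby hairbrush with bamboo back, lying on its bristles, 174 mm long, 36 mm wide, 26 mm high, on the dresser left of the tray. Origin: under the middle of it. To be left alone.
- sterilizer: White steam sterilizer, fixed, 210 mm across and 234 mm high, on the dresser left of the tray, its knob towards the tray. Origin: centre of its underside. To be left alone.
- knob_mark (a point): Pointer end of the grey knob on the sterilizer's base, 15 mm off the knob's axis. Not to be turned.
There are look-alikes about, which are no part of the job. Leave any black look-alike of the pacifier_stray alone.

How it is judged:
By the outcome, as a careful person would: the job done as asked, in the order asked, and still so for the second after the job is handed in, with the robot touching nothing.
It also fails if it takes over 53 s, if anything falls off the work surface, if the arm or the gripper's body presses on something with over 40 N, if the wrist force passes 120 N, or if a joint passes its speed limit or range.

## Working session

There is one attempt and no reset: what is moved stays moved. The work goes in short steps, Python scripts to look and compute and a tool call to move; the robot and the scene stay as the last step left them, time stands still between calls to the robot, and variables do not carry over. Pictures are saved under pics/ and viewed, and the job is handed in when it is done.

Besides the shell and the picture viewer there is one more tool, called after "Emit:" by a JSON object that holds its "api" and its "payload", one argument or row to a line. arm_command: Moves the arm, as the interface text tells. Its arguments: {"type":"object","properties":{"increments":{"type":"array","items":{"type":"object","properties":{"jaw":{"type":"number"},"xyz":{"type":"array","items":{"type":"number"}},"delta_rot":{"type":"array","items":{"type":"number"}}}}},"grip_force":{"type":"number"}},"required":["increments"]}

```bash
ls; mkdir -p pics
python3 - <<'E'
from plant import r
import cv2,numpy as np
s=r.get_state(); print({k:np.round(v,3).tolist() for k,v in s.items()})
for n in("scene","top"):
    d=r.snapshot(n); cv2.imwrite(f"pics/{n}0.png",d["frame"]); print(n,d["K"],d["xyz"],d["attitude"])
E
```

```text
pics
{'time_s': 0.0, 'qpos': [1.039, 0.259, 1.536, -0.0, 1.348, -0.203], 'joint_vel': [-0.001, 0.002, -0.002, -0.003, -0.0, 0.0], 'joint_efforts': [-0.001, -43.731, -28.401, 0.072, 0.041, -0.0], 'tcp_pos': [0.177, 0.52, 0.218], 'ee_rot': [-0.514, -3.099, 0.003], 'wrist_force': [0.298, 0.599, -0.411], 'ft_torque': [-0.024, 0.067, 0.033], 'finger_gap': 0.093}
scene [[363.36662345   0.         312.63825706]
 [  0.         363.36662345 195.5407948 ]
 [  0.           0.           1.        ]] [1.03229548 0.19829914 1.00607298] [-1.57379583 -2.25010534  0.64734112]
top [[500.88395035   0.         310.56876296]
 [  0.         500.88395035 197.99596656]
 [  0.           0.           1.        ]] [0.23912033 0.02974072 1.46545012] [-2.10319764  2.1335478  -0.21899241]
```

View pics/scene0.png

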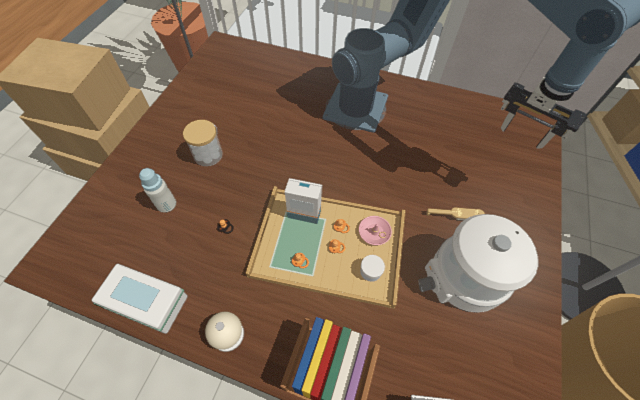

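View pics/top0.png

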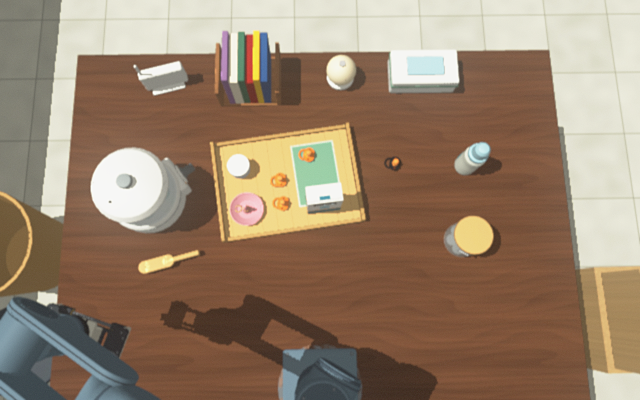

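The scene view shows the tray around (325,245), with the carton at (303,200), stray pacifier at (299,260) and row pacifiers at (341,226) and (336,246). In the top view the stray is at (307,155), the row at (279,180) and (282,203), and the carton at (323,197). The black look-alike is outside the tray at (392,163). Next I'll enlarge and measure.

```bash
cat > h.py <<'E'
import cv2,numpy as np
from scipy.spatial.transform import Rotation as R
def cam(d): return d["K"],np.array(d["xyz"]),R.from_rotvec(d["attitude"]).as_matrix()
def ray(d,uv):
    K,c,M=cam(d); v=M@np.linalg.solve(K,[uv[0],uv[1],1.]); return c,v
def onz(d,uv,z):
    c,v=ray(d,uv); return c+v*(z-c[2])/v[2]
def proj(d,p):
    K,c,M=cam(d); q=K@(M.T@(np.array(p)-c)); return q[:2]/q[2]
def tri(d1,a,d2,b):
    c1,v1=ray(d1,a);c2,v2=ray(d2,b)
    A=np.stack([v1,-v2],1); t=np.linalg.lstsq(A,c2-c1,rcond=None)[0]
    p,q=c1+t[0]*v1,c2+t[1]*v2; return (p+q)/2,np.linalg.norm(p-q)
def crop(im,x0,y0,x1,y1,s,name):
    cv2.imwrite(name,cv2.resize(im[y0:y1,x0:x1],None,fx=s,fy=s,interpolation=cv2.INTER_CUBIC))
E
python3 - <<'E'
from plant import r
from h import *
import pickle
D={n:r.snapshot(n) for n in("scene","top")}
pickle.dump(D,open("d0.pkl","wb"))
crop(D["scene"]["frame"],240,170,415,310,4.5,"pics/s1.png")
crop(D["top"]["frame"],200,115,375,250,4.5,"pics/t1.png")
print(onz(D["top"],(320,390),0))
for n in D:
  print(n,proj(D[n],[0,0,0]),proj(D[n],r.get_state()["tcp_pos"]))
  hsv=cv2.cvtColor(D[n]["frame"],cv2.COLOR_BGR2HSV)
  m=cv2.inRange(hsv,(5,170,120),(16,255,255)); g=cv2.inRange(hsv,(60,50,60),(90,160,255))
  for nm,mm,a in(("or",m,15),("gr",g,200)):
    c,_=cv2.findContours(mm,0,2)
    for k in c:
      if cv2.contourArea(k)>a: 
        print(nm,cv2.contourArea(k),cv2.boundingRect(k),np.round(cv2.minAreaRect(k)[0],1))
E
```

```text
[-0.00617973  0.00119756  0.        ]
scene [355.46874688 106.89221934] [520.81512683 137.19895131]
or 85.5 (292, 253, 17, 15) [300.  261.7]
or 68.5 (329, 241, 16, 12) [337.1 248. ]
or 29.0 (334, 221, 15, 12) [341.5 227.6]
gr 580.0 (321, 327, 30, 73) [336.1 363.9]
gr 1185.5 (272, 213, 43, 61) [298.4 244.5]
top [320.39063108 387.63874519] [105.2035395  329.00522558]
or 41.5 (280, 197, 9, 13) [284.1 203.2]
or 46.0 (271, 173, 15, 14) [278.  179.5]
or 27.5 (392, 158, 7, 8) [394.8 161.7]
or 24.5 (303, 155, 11, 6) [308.  157.5]
gr 1557.0 (293, 142, 44, 62) [315.8 172.6]
gr 258.5 (238, 32, 7, 50) [241.   56.5]
```

```bash
true
```

```text
(no output)
```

View pics/s1.png

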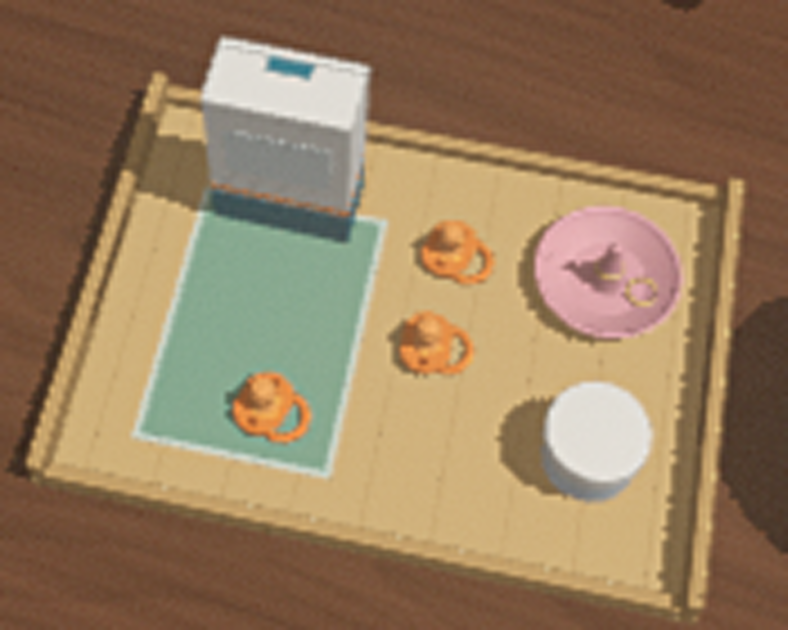

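View pics/t1.png

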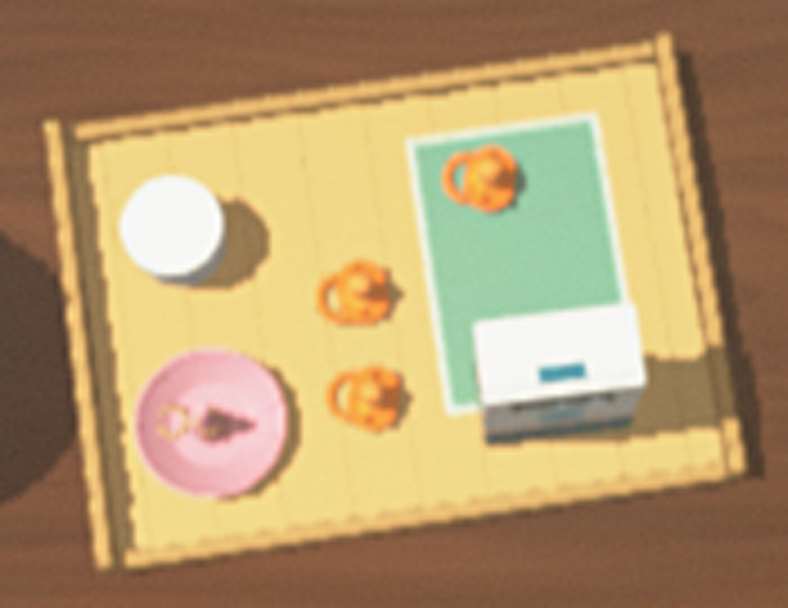

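```bash
cat > m.py <<'E'
from h import *
import pickle
D=pickle.load(open("d0.pkl","rb"));S,T=D["scene"],D["top"]
s=lambda x,y:((x+.5)/4.5+240-.5,(y+.5)/4.5+170-.5)
t=lambda x,y:((x+.5)/4.5+200-.5,(y+.5)/4.5+115-.5)
P=lambda p:np.round(np.array(p)*1000,1)
print("pad top FL FR NL",[P(onz(T,t(*a),.008)) for a in((408,138),(596,114),(448,413))])
print("pad scn FL FR NL",[P(onz(S,s(*a),.008)) for a in((329,475),(136,437),(385,220))])
print("rim top FL FR NR NL",[P(onz(T,t(*a),.034)) for a in((46,123),(668,35),(745,472),(100,568))])
print("rim scn NR NL FL FR",[P(onz(S,s(*a),.034)) for a in((157,74),(742,182),(695,612),(32,468))])
print("carton top",[P(onz(T,t(*a),.158)) for a in((474,322),(632,304),(644,385),(480,404))])
print("carton scn",[P(onz(S,s(*a),.158)) for a in((352,130),(202,97),(219,38),(370,68))])
print("tri",[ (P(tri(S,s(*a),T,t(*b))[0]),round(tri(S,s(*a),T,t(*b))[1]*1000,1)) for a,b in(((352,130),(474,322)),((202,97),(632,304)),((219,38),(644,385)),((370,68),(480,404)))])
print("bottom back scn L R",[P(onz(S,s(*a),.008)) for a in((350,242),(208,213))])
E
python3 m.py
python3 - <<'E'
from h import *
import pickle
D=pickle.load(open("d0.pkl","rb"))
crop(D["scene"]["frame"],280,240,360,280,10,"pics/s2.png")
crop(D["top"]["frame"],262,140,342,220,7.5,"pics/t2.png")
crop(D["scene"]["frame"],275,170,335,225,10,"pics/s3.png")
E
```

```text
pad top FL FR NL [array([699.3,  78.5,   8. ]), array([714.5, -48.6,   8. ]), array([510.4,  53.5,   8. ])]
pad scn FL FR NL [array([693.8,  77. ,   8. ]), array([712.6, -48. ,   8. ]), array([508. ,  50.6,   8. ])]
rim top FL FR NR NL [array([704.6, 317.4,  34. ]), array([760.5, -96.7,  34. ]), array([ 464.3, -137.4,   34. ]), array([408.3, 275.6,  34. ])]
rim scn NR NL FL FR [array([ 465.5, -136.9,   34. ]), array([409.6, 274.7,  34. ]), array([707.4, 311.8,  34. ]), array([761.5, -93.9,  34. ])]
carton top [array([537.3,  35. , 158. ]), array([547. , -59.3, 158. ]), array([497.7, -65.1, 158. ]), array([487.6,  32.1, 158. ])]
carton scn [array([534.7,  33.6, 158. ]), array([544. , -61.4, 158. ]), array([499.2, -68.2, 158. ]), array([488. ,  28.9, 158. ])]
tri [(array([536.6,  34.6, 161.3]), np.float64(0.7)), (array([546.2, -59.5, 162. ]), np.float64(1.2)), (array([498.4, -66.8, 157.1]), np.float64(3.4)), (array([487.9,  30.6, 158.4]), np.float64(3.2))]
bottom back scn L R [array([532.5,  33.6,   8. ]), array([545. , -66.8,   8. ])]
```

View pics/s2.png

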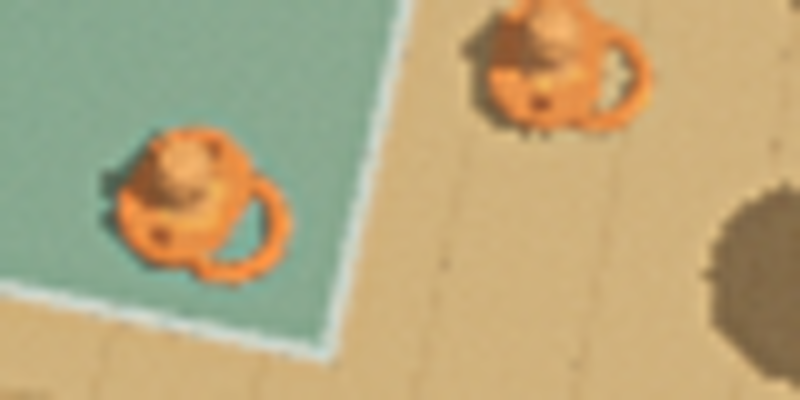

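View pics/t2.png

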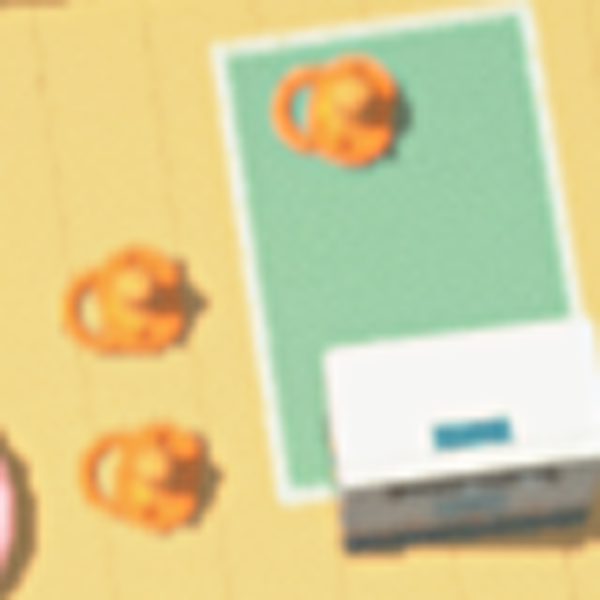

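View pics/s3.png

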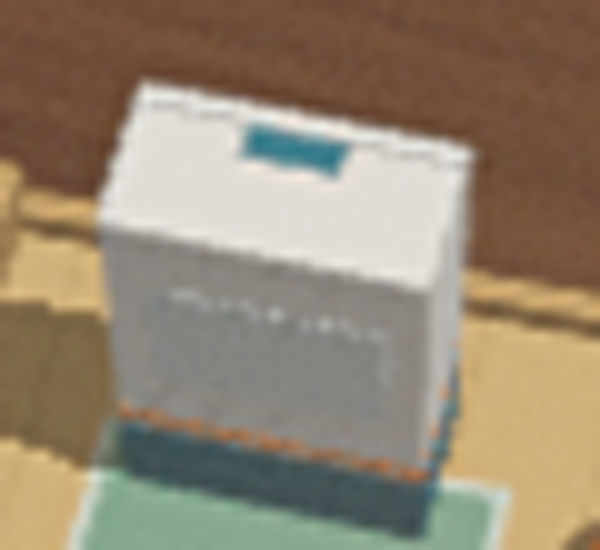

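```bash
cat >> h.py <<'E'
def fit(src,dst):
    # planar rigid
    a,b=src.mean(0),dst.mean(0); A,B=src-a,dst-b
    th=np.arctan2((A[:,0]*B[:,1]-A[:,1]*B[:,0]).sum(),(A*B).sum())
    c,s=np.cos(th),np.sin(th);M=np.array([[c,-s],[s,c]]); return th,M,b-M@a
E
cat > m2.py <<'E'
from h import *
import pickle,io,contextlib
with contextlib.redirect_stdout(io.StringIO()): exec(open("m.py").read())
src=np.array([[150,210],[150,-210],[-150,-210],[-150,210]],float)
tt=np.array([onz(T,t(*a),.034)[:2]*1e3 for a in((46,123),(668,35),(745,472),(100,568))])
ss=np.array([onz(S,s(*a),.034)[:2]*1e3 for a in((695,612),(32,468),(157,74),(742,182))])
ps=np.array([[110,-25],[110,-155],[-80,-25]],float)
pt=np.array([onz(T,t(*a),.008)[:2]*1e3 for a in((408,138),(596,114),(448,413))])
pc=np.array([onz(S,s(*a),.008)[:2]*1e3 for a in((329,475),(136,437),(385,220))])
for x,y in((src,tt),(src,ss),(ps,pt),(ps,pc)):
    th,M,b=fit(x,y); print(np.degrees(th).round(2),b.round(1),(y-(x@M.T+b)).round(1).tolist())
X=np.vstack([src,src,ps,ps]);Y=np.vstack([tt,ss,pt,pc])
th,M,b=fit(X,Y); print("ALL",np.degrees(th),b)
np.savez("tray.npz",th=th,M=M,b=b)
W=lambda p:np.array(p)@M.T+b
L=lambda p:(np.array(p)-b)@M
print("free",W([70,20]),"pad",W([15,-90]))
print("carton top tray",L(np.array([onz(T,t(*a),.158)[:2]*1e3 for a in((474,322),(632,304),(644,385),(480,404))])).round(1).tolist())
for n,d in(("scene",S),("top",T)):
    hsv=cv2.cvtColor(d["frame"],cv2.COLOR_BGR2HSV)
    m=cv2.inRange(hsv,(4,120,70),(19,255,255)) if n=="scene" else cv2.inRange(hsv,(4,135,70),(19,255,255))
    cs,_=cv2.findContours(m,0,1)
    for k in cs:
        if cv2.contourArea(k)<30: continue
        q=k[:,0].astype(float); z=.017
        p=L(np.array([onz(d,u,z)[:2]*1e3 for u in q]))
        c=p.mean(0)
        if abs(c[0])<140 and abs(c[1])<190: print(n,cv2.contourArea(k),"tray x",p[:,0].min().round(1),p[:,0].max().round(1),"y",p[:,1].min().round(1),p[:,1].max().round(1))
# expected row shield centres projected
for n,d in(("scene",S),("top",T)):
    for x in(-60,5): print(n,proj(d,np.append(W([x,20])/1e3,.019)).round(1))
E
python3 m2.py
```

```text
7.78 [584.4  89.7] [[0.0, -0.7], [-0.9, 1.4], [0.0, 1.3], [0.9, -1.9]]
7.67 [586.   88.9] [[0.8, -5.3], [-1.2, 5.3], [0.2, 2.3], [0.3, -2.3]]
7.56 [586.1  89.4] [[0.8, -0.6], [-1.1, 1.2], [0.3, -0.6]]
8.43 [581.9  87.3] [[-0.6, -1.7], [-0.9, 1.9], [1.5, -0.2]]
ALL 7.7269851428226115 [584.83120058  89.00414654]
free [651.50654147 118.23424948] pad [611.79576166   1.83814144]
carton top tray [[-54.4, -47.1], [-57.5, -141.8], [-107.1, -140.9], [-104.0, -43.3]]
scene 170.0 tray x 50.5 93.7 y -95.6 -46.9
scene 168.0 tray x -15.0 29.3 y -0.4 49.4
scene 160.0 tray x -86.5 -39.2 y 0.8 51.4
top 175.5 tray x -84.3 -41.4 y 3.8 52.5
top 172.5 tray x -12.3 31.8 y 2.1 50.3
top 150.5 tray x 51.8 93.2 y -93.3 -46.4
scene [339.3 225.7]
scene [335.4 244.9]
top [283.  201.8]
top [280.  180.5]
```

```bash
cat > m3.py <<'E'
from h import *
import pickle
D=pickle.load(open("d0.pkl","rb"))
Z=np.load("tray.npz");M,b,th=Z["M"],Z["b"],float(Z["th"])
L=lambda p:(np.array(p)-b)@M
for n in D:
    d=D[n]; f=cv2.resize(d["frame"],None,fx=4,fy=4,interpolation=cv2.INTER_CUBIC)
    hsv=cv2.cvtColor(f,cv2.COLOR_BGR2HSV)
    m=cv2.inRange(hsv,(4,125 if n=="scene" else 140,70),(18,255,255))
    cs,h=cv2.findContours(m,cv2.RETR_CCOMP,1)
    for i,k in enumerate(cs):
        if h[0][i][3]>=0 or cv2.contourArea(k)<800: continue
        P=lambda q,z:L(np.array([onz(d,(np.array(u)+.5)/4-.5,z)[:2]*1e3 for u in q]))
        p=P(k[:,0],.012)
        if not(abs(p[:,0].mean())<140 and abs(p[:,1].mean())<190): continue
        j=h[0][i][2];hole=None;best=0
        while j>=0:
            if cv2.contourArea(cs[j])>best: best=cv2.contourArea(cs[j]);mm=cv2.moments(cs[j]);hole=(mm["m10"]/mm["m00"],mm["m01"]/mm["m00"])
            j=h[0][j][0]
        top=p[p[:,1]>p[:,1].max()-2].mean(0)
        pz=P(k[:,0],.017); 
        mask=np.zeros(m.shape,np.uint8);cv2.drawContours(mask,cs,i,255,-1)
        ys,xs=np.nonzero(mask); pp=P(np.c_[xs,ys][::7],.015)
        C=np.cov(pp.T);w,v=np.linalg.eigh(C);a=v[:,1]*np.sign(v[1,1])
        print(n,"x",pz[:,0].min().round(1),pz[:,0].max().round(1),"y",pz[:,1].min().round(1),pz[:,1].max().round(1),"ringtip",top.round(1),"hole",None if hole is None else (P([hole],.012)[0].round(1),best),"cen",pp.mean(0).round(1),"pcaYaw",np.degrees(np.arctan2(-a[0],a[1])).round(1))
E
python3 m3.py
python3 -c "
from scipy.spatial.transform import Rotation as R
print(R.from_rotvec([-0.514,-3.099,0.003]).as_matrix().round(3))"
```

```text
scene x 50.1 94.8 y -96.4 -46.1 ringtip [ 75.8 -47.4] hole (array([ 77.5, -58.8]), 384.0) cen [ 73.4 -72. ] pcaYaw -23.0
scene x -15.9 30.7 y -0.6 49.3 ringtip [ 7.7 48.6] hole (array([ 6.8, 37.5]), 229.0) cen [ 7.2 22.9] pcaYaw -11.5
scene x -87.4 -39.3 y 0.3 52.2 ringtip [-60.8  51.1] hole (array([-58.3,  38.9]), 224.0) cen [-62.8  25.5] pcaYaw -30.3
top x -85.9 -41.4 y 2.5 52.2 ringtip [-59.4  51.5] hole (array([-57.7,  41. ]), 246.0) cen [-61.7  26.4] pcaYaw -10.8
top x -13.9 30.9 y 1.0 50.1 ringtip [ 7.6 49.2] hole (array([ 9.5, 30.7]), 598.0) cen [ 8.  23.8] pcaYaw 12.4
top x 51.4 94.0 y -93.6 -45.2 ringtip [ 76.8 -46.1] hole (array([ 79. , -69.4]), 337.0) cen [ 74.5 -70.6] pcaYaw -14.9
[[-0.946  0.323 -0.001]
 [ 0.323  0.946 -0.002]
 [-0.    -0.002 -1.   ]]
```

Emit:
{"api": "arm_command", "payload": {
  "increments": [
    {"jaw": 26,"xyz": [0,-1,3],"delta_rot": [0,0,0]},
    {"jaw": 26,"xyz": [1,-2,3],"delta_rot": [0,0,-4.5]},
    {"jaw": 26,"xyz": [3,-3.3,0.5],"delta_rot": [0,0,-5]},
    {"jaw": 26,"xyz": [3,-3.3,0],"delta_rot": [0,0,-5]},
    {"jaw": 26,"xyz": [3,-3.3,0],"delta_rot": [0,0,-5]},
    {"jaw": 26,"xyz": [3,-3.3,0],"delta_rot": [0,0,-5]},
    {"jaw": 26,"xyz": [3,-3.3,0],"delta_rot": [0,0,-5]},
    {"jaw": 26,"xyz": [3,-3.3,0],"delta_rot": [0,0,-5]},
    {"jaw": 26,"xyz": [3,-3.3,0],"delta_rot": [0,0,-5]},
    {"jaw": 26,"xyz": [3,-3.3,0],"delta_rot": [0,0,-5]}
  ]
}}

```text
time_s: 1.45
tcp_pos: [0.4283, 0.2253, 0.2836]
ee_rot: [-1.653, -2.671, -0.0]
wrist_force: [1.1, 0.1, 0.4]
finger_gap: 0.0244
```

Emit:
{"api": "arm_command", "payload": {
  "increments": [
    {"jaw": 26,"xyz": [3.4,-3.4,0],"delta_rot": [0,0,-4.1]},
    {"jaw": 26,"xyz": [3.4,-3.4,0],"delta_rot": [0,0,-4.1]},
    {"jaw": 26,"xyz": [3.4,-3.4,0],"delta_rot": [0,0,-4.1]},
    {"jaw": 26,"xyz": [3.4,-3.4,0],"delta_rot": [0,0,-4.1]},
    {"jaw": 26,"xyz": [3.4,-3.4,0],"delta_rot": [0,0,-4.1]},
    {"jaw": 26,"xyz": [3.4,-3.4,0],"delta_rot": [0,0,-4.1]},
    {"jaw": 26,"xyz": [3.3,-3.5,-2],"delta_rot": [0,0,-4.1]},
    {"jaw": 26,"xyz": [0,0,-4],"delta_rot": [0,0,0]},
    {"jaw": 26,"xyz": [0,0,-4],"delta_rot": [0,0,0]},
    {"jaw": 26,"xyz": [0,0,0],"delta_rot": [0,0,0]}
  ]
}}

```text
time_s: 2.7
tcp_pos: [0.6621, -0.0122, 0.1795]
ee_rot: [-2.256, -2.176, 0.008]
wrist_force: [-0.3, -0.6, 0.0]
finger_gap: 0.024
```

```bash
cat > look.py <<'E'
from plant import r
from h import *
import pickle,sys
k=sys.argv[1]
D={n:r.snapshot(n) for n in("scene","top")}
pickle.dump(D,open("d0.pkl","wb"))
a=cv2.resize(D["scene"]["frame"][165:315,235:415],None,fx=2.2,fy=2.2,interpolation=cv2.INTER_CUBIC)
b=cv2.resize(D["top"]["frame"][105:255,195:375],None,fx=2.2,fy=2.2,interpolation=cv2.INTER_CUBIC)
cv2.imwrite(f"pics/{k}.png",np.hstack([a,b]))
s=r.get_state();print(s["time_s"],np.round(s["tcp_pos"],4),np.round(s["ee_rot"],3),np.round(s["qpos"],2))
E
python3 look.py l1
```

```text
2.8 [ 0.6649 -0.0124  0.1845] [2.26  2.181 0.   ] [-0.19  0.49  1.28  0.    1.37 -0.15]
```

View pics/l1.png

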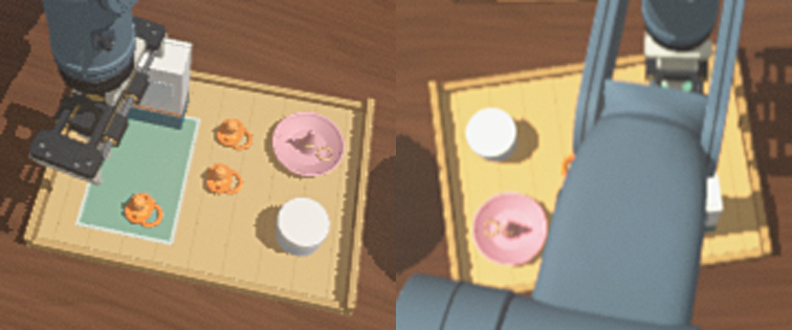

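The scene view (left) shows the gripper lined up with its long side along x, clear of the carton. The stray is still at (142,208) in that picture. In the top view the arm hides the stray. I'll descend behind the plain side of it.

Emit:
{"api": "arm_command", "payload": {
  "increments": [
    {"jaw": 26,"xyz": [0,-0.2,-3],"delta_rot": [0,0,0]},
    {"jaw": 26,"xyz": [0,0,-4],"delta_rot": [0,0,0]},
    {"jaw": 26,"xyz": [0,0,-4],"delta_rot": [0,0,0]},
    {"jaw": 26,"xyz": [0,0,-3],"delta_rot": [0,0,0]},
    {"jaw": 26,"xyz": [0,0,-1.5],"delta_rot": [0,0,0]},
    {"jaw": 26,"xyz": [0,0,-1],"delta_rot": [0,0,0]},
    {"jaw": 26,"xyz": [0,0,0],"delta_rot": [0,0,0]},
    {"jaw": 26,"xyz": [0,0,0],"delta_rot": [0,0,0]}
  ]
}}

```text
time_s: 3.8
tcp_pos: [0.6656, -0.0146, 0.02]
ee_rot: [2.259, 2.18, 0.002]
wrist_force: [0.2, 0.6, 0.4]
finger_gap: 0.0243
```

```bash
python3 look.py l2
```

```text
3.9 [ 0.6654 -0.0146  0.0199] [2.259e+00 2.180e+00 2.000e-03] [-0.19  0.63  1.46  0.    1.04 -0.15]
```

View pics/l2.png

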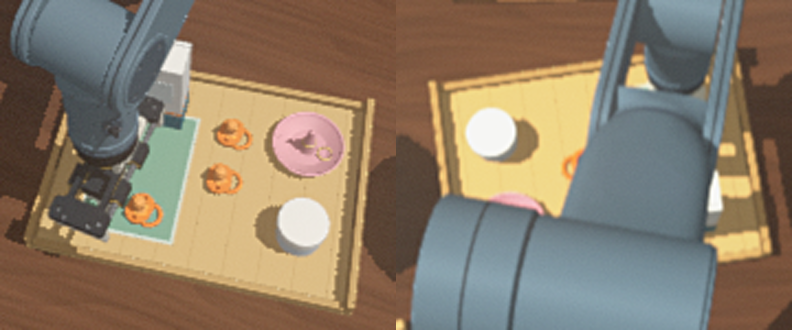

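Nothing has been touched yet. I'll lower the last 8 mm and start the slow push.

Emit:
{"api": "arm_command", "payload": {
  "increments": [
    {"jaw": 26,"xyz": [0,0,-0.7],"delta_rot": [0,0,0]},
    {"jaw": 26,"xyz": [0,0.7,0],"delta_rot": [0,0,0]},
    {"jaw": 26,"xyz": [0.05,0.7,0],"delta_rot": [0,0,0]},
    {"jaw": 26,"xyz": [-0.05,0.8,0],"delta_rot": [0,0,1.5]},
    {"jaw": 26,"xyz": [-0.05,0.8,0],"delta_rot": [0,0,1.5]},
    {"jaw": 26,"xyz": [-0.05,0.8,0],"delta_rot": [0,0,1.5]},
    {"jaw": 26,"xyz": [-0.07,0.8,0],"delta_rot": [0,0,1.5]},
    {"jaw": 26,"xyz": [-0.09,0.8,0],"delta_rot": [0,0,2]},
    {"jaw": 26,"xyz": [-0.09,0.8,0],"delta_rot": [0,0,2]},
    {"jaw": 26,"xyz": [0,0,0],"delta_rot": [0,0,0]}
  ]
}}

```text
time_s: 5.15
tcp_pos: [0.6609, 0.0483, 0.0117]
ee_rot: [-2.06, -2.372, -0.0]
wrist_force: [-1.1, -0.5, -0.8]
finger_gap: 0.0242
```

```bash
python3 look.py l3; python3 m3.py
```

```text
5.25 [0.6611 0.0476 0.0117] [ 2.062  2.37  -0.   ] [-0.1   0.64  1.47 -0.    1.03 -0.23]
scene x 47.9 92.2 y -26.6 6.7 ringtip [70.5  5.7] hole (array([71.1, -6.1]), 265.5) cen [ 71.7 -10.6] pcaYaw 89.0
scene x -15.9 30.5 y -1.6 49.2 ringtip [ 7.1 48.5] hole (array([ 6.7, 37.5]), 227.5) cen [ 7.2 22.5] pcaYaw -13.6
scene x -87.4 -39.5 y -0.1 52.1 ringtip [-60.8  51.2] hole (array([-58.5,  38.9]), 225.0) cen [-62.8  25.3] pcaYaw -28.9
scene x -1055.8 425.0 y -1020.5 772.4 ringtip [247.4 775.1] hole (array([ 271.5, -474.4]), 64924.5) cen [  98.6 -232.8] pcaYaw -21.6
```

View pics/l3.png

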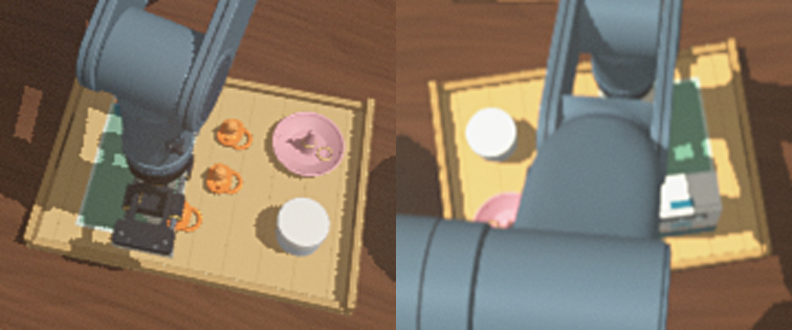

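The ring is visible just ahead of the gripper, at (190,217) in the left view. The pacifier is at tray (70,-25), square to the row, and the carton and the row pacifiers haven't moved. I'll keep pushing, stop slightly short and measure.

Emit:
{"api": "arm_command", "payload": {
  "increments": [
    {"jaw": 26,"xyz": [-0.11,0.8,0],"delta_rot": [0,0,0]},
    {"jaw": 26,"xyz": [-0.11,0.8,0],"delta_rot": [0,0,0]},
    {"jaw": 26,"xyz": [-0.11,0.8,0],"delta_rot": [0,0,0]},
    {"jaw": 26,"xyz": [-0.11,0.8,0],"delta_rot": [0,0,0]},
    {"jaw": 26,"xyz": [-0.11,0.7,0],"delta_rot": [0,0,0]},
    {"jaw": 26,"xyz": [0,0.1,0],"delta_rot": [0,0,0]},
    {"jaw": 26,"xyz": [0,0,0],"delta_rot": [0,0,0]}
  ]
}}

```text
time_s: 6.12
tcp_pos: [0.6556, 0.0876, 0.0116]
ee_rot: [2.062, 2.37, -0.0]
wrist_force: [0.6, -0.2, -0.4]
finger_gap: 0.0239
```

```bash
python3 look.py l4; python3 m3.py
```

```text
6.225 [0.6556 0.0873 0.0116] [ 2.062  2.37  -0.   ] [-0.04  0.64  1.48 -0.    1.03 -0.17]
scene x 51.3 90.9 y 16.7 45.6 ringtip [70.  44.7] hole (array([72.1, 33.5]), 249.0) cen [72.1 30.7] pcaYaw 85.6
scene x -14.4 30.0 y 16.6 49.2 ringtip [ 7.1 48.5] hole (array([ 6.8, 37.5]), 228.0) cen [ 8.4 32.4] pcaYaw 82.6
scene x -1100.1 425.0 y -1021.4 772.4 ringtip [247.4 775.1] hole (array([ 271.5, -474.4]), 64902.5) cen [  78.4 -239.9] pcaYaw -24.9
```

View pics/l4.png

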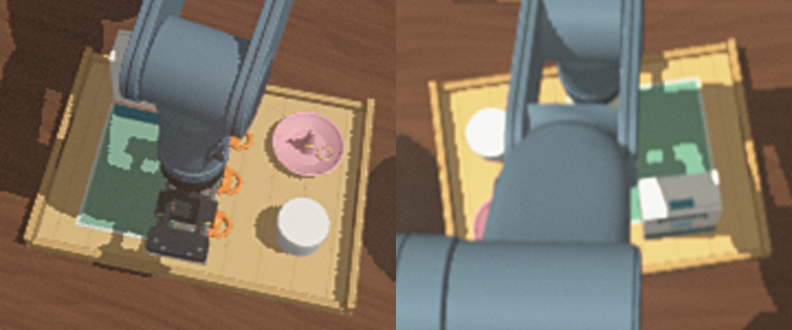

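In the left view the stray's ring at (222,223) is about 5 mm short of the other two rings. I'll push that last bit, back off and lift.

Emit:
{"api": "arm_command", "payload": {
  "increments": [
    {"jaw": 26,"xyz": [-0.05,0.4,0],"delta_rot": [0,0,0]},
    {"jaw": 26,"xyz": [-0.02,0.1,0],"delta_rot": [0,0,0]},
    {"jaw": 26,"xyz": [0,0,0],"delta_rot": [0,0,0]},
    {"jaw": 26,"xyz": [0.13,-1,0],"delta_rot": [0,0,0]},
    {"jaw": 26,"xyz": [0.27,-2,0],"delta_rot": [0,0,0]},
    {"jaw": 26,"xyz": [0,-1,3],"delta_rot": [0,0,0]},
    {"jaw": 26,"xyz": [0,0,5],"delta_rot": [0,0,0]},
    {"jaw": 26,"xyz": [0,0,5],"delta_rot": [0,0,0]},
    {"jaw": 26,"xyz": [0,0,5],"delta_rot": [0,0,0]},
    {"jaw": 26,"xyz": [0,0,5],"delta_rot": [0,0,0]}
  ]
}}

```text
time_s: 7.48
tcp_pos: [0.6589, 0.0507, 0.2435]
ee_rot: [2.063, 2.369, -0.0]
wrist_force: [1.1, 0.0, 0.1]
finger_gap: 0.0241
```

```bash
python3 look.py l5; python3 m3.py
```

```text
7.575 [0.6621 0.0506 0.2493] [2.056 2.361 0.011] [-0.09  0.44  1.19 -0.    1.49 -0.23]
scene x 46.6 91.7 y -1.1 50.2 ringtip [70.3 49.3] hole (array([71.5, 37.7]), 269.5) cen [69.9 23.6] pcaYaw -16.9
scene x -15.7 30.5 y -0.8 49.2 ringtip [ 7.1 48.4] hole (array([ 6.8, 37.5]), 235.5) cen [ 7.3 22.5] pcaYaw -10.1
scene x -87.4 -39.5 y -0.1 51.6 ringtip [-61.2  50.8] hole (array([-58.3,  38.7]), 234.5) cen [-62.8  25.4] pcaYaw -28.5
scene x -1055.8 425.1 y -1020.7 772.8 ringtip [247.7 775.7] hole (array([ 271.5, -474.4]), 65051.0) cen [ 125.4 -229.8] pcaYaw -19.6
```

View pics/l5.png

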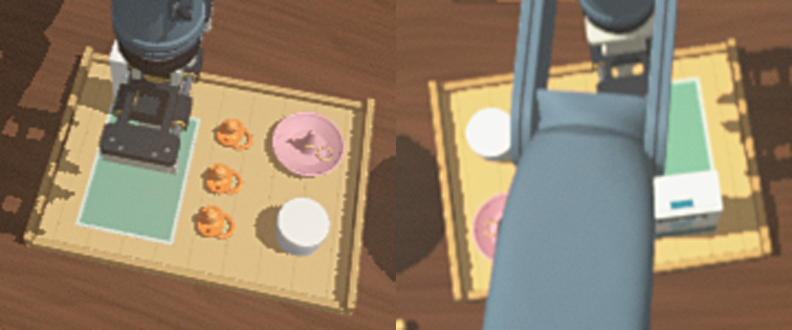

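The left view shows the three pacifiers in line at (234,133), (223,180) and (215,222). The stray is at about tray (69.5,20), and the carton is still standing. Next I'll go to the front of the carton and turn the jaws across it.

Emit:
{"api": "arm_command", "payload": {
  "increments": [
    {"jaw": 45,"xyz": [-2,-0.7,0],"delta_rot": [0,0,8.8]},
    {"jaw": 45,"xyz": [-2,-0.7,0],"delta_rot": [0,0,8.8]},
    {"jaw": 45,"xyz": [-2,-0.7,0],"delta_rot": [0,0,8.8]},
    {"jaw": 45,"xyz": [-2,-0.7,0],"delta_rot": [0,0,8.8]},
    {"jaw": 45,"xyz": [-2,-0.7,0],"delta_rot": [0,0,8.8]},
    {"jaw": 45,"xyz": [-2,-0.7,0],"delta_rot": [0,0,8.8]},
    {"jaw": 45,"xyz": [-2,-0.7,0],"delta_rot": [0,0,8.8]},
    {"jaw": 45,"xyz": [-2,-0.7,0],"delta_rot": [0,0,8.8]},
    {"jaw": 45,"xyz": [-2,-0.7,0],"delta_rot": [0,0,8.8]},
    {"jaw": 45,"xyz": [-2,-0.7,0],"delta_rot": [0,0,8.8]}
  ]
}}

```text
time_s: 8.82
tcp_pos: [0.4579, -0.0187, 0.2411]
ee_rot: [0.17, -3.136, 0.0]
wrist_force: [-0.1, -0.9, 0.1]
finger_gap: 0.0414
```

```bash
python3 look.py l6; python3 -c "
from plant import r
from h import *
print(R.from_rotvec(r.get_state()['ee_rot']).as_matrix()[:,1])"
```

```text
8.925 [ 0.4572 -0.0186  0.2414] [ 0.163 -3.136  0.   ] [-0.28  0.07  1.7  -0.    1.36 -1.96]
[-1.03460542e-01  9.94633541e-01 -1.86181995e-04]
```

View pics/l6.png

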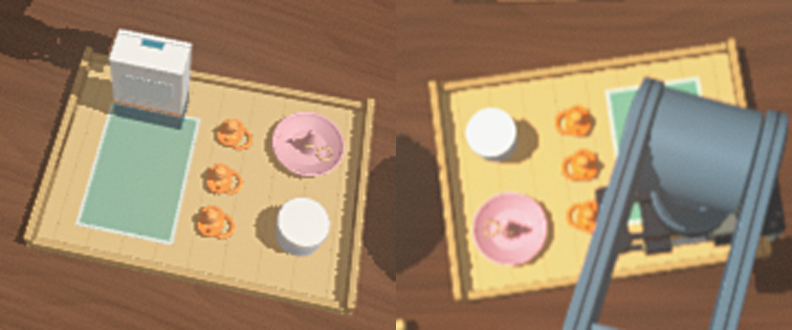

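Left view: the row is complete, the carton is untouched at (150,75), and the pad is empty. The gripper is squared to the carton front. I'll descend to push height and approach.

Emit:
{"api": "arm_command", "payload": {
  "increments": [
    {"jaw": 45,"xyz": [0,-0.3,-3.5],"delta_rot": [0,0,0]},
    {"jaw": 45,"xyz": [0,0,-4],"delta_rot": [0,0,0]},
    {"jaw": 45,"xyz": [0,0,-2],"delta_rot": [0,0,0]},
    {"jaw": 45,"xyz": [0,0,-1.2],"delta_rot": [0,0,0]},
    {"jaw": 45,"xyz": [1,0.1,0],"delta_rot": [0,0,0]},
    {"jaw": 45,"xyz": [1,0.1,0],"delta_rot": [0,0,0]},
    {"jaw": 45,"xyz": [0,0,0],"delta_rot": [0,0,0]}
  ]
}}

```text
time_s: 9.8
tcp_pos: [0.4807, -0.0187, 0.1355]
ee_rot: [-0.163, 3.135, -0.001]
wrist_force: [0.5, 0.1, 0.2]
finger_gap: 0.0418
```

```bash
python3 look.py l7
```

```text
9.9 [ 0.4794 -0.0184  0.1351] [-0.164  3.137 -0.   ] [-0.27  0.21  1.82 -0.    1.11 -1.95]
```

View pics/l7.png

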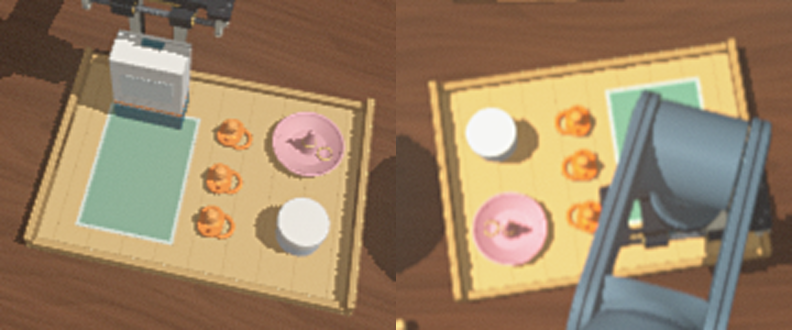

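The fingers sit squarely behind the carton's front at top height, at (140,12) and (182,20). I'll push slowly now.

Emit:
{"api": "arm_command", "payload": {
  "increments": [
    {"jaw": 45,"xyz": [0.4,0.04,0],"delta_rot": [0,0,0]},
    {"jaw": 45,"xyz": [0.4,0.04,0],"delta_rot": [0,0,0]},
    {"jaw": 45,"xyz": [0.4,0.04,0],"delta_rot": [0,0,0]},
    {"jaw": 45,"xyz": [0.4,0.04,0],"delta_rot": [0,0,0]},
    {"jaw": 45,"xyz": [0.4,0.04,0],"delta_rot": [0,0,0]},
    {"jaw": 45,"xyz": [0.4,0.04,0],"delta_rot": [0,0,0]},
    {"jaw": 45,"xyz": [0,0,0],"delta_rot": [0,0,0]}
  ]
}}

```text
time_s: 10.78
tcp_pos: [0.5032, -0.0161, 0.1346]
ee_rot: [-0.164, 3.137, -0.0]
wrist_force: [-0.6, -1.4, -0.5]
finger_gap: 0.0422
```

```bash
python3 look.py l8
```

```text
10.875 [ 0.5028 -0.0161  0.1345] [ 0.164 -3.137  0.   ] [-0.25  0.25  1.77 -0.    1.13 -1.93]
```

View pics/l8.png

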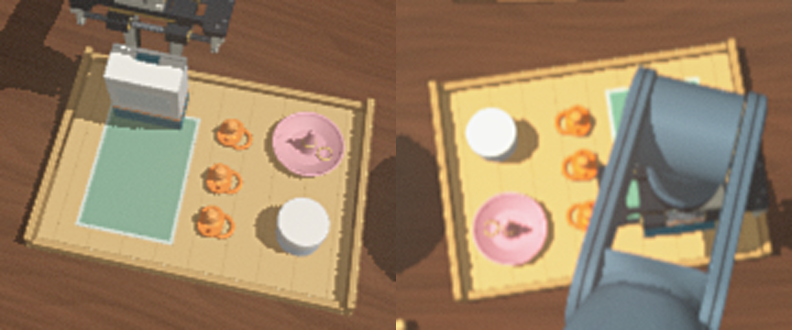

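The carton is leaning over its back edge, with its foot still in place at (148,112). I'll continue past the balance point.

Emit:
{"api": "arm_command", "payload": {
  "increments": [
    {"jaw": 45,"xyz": [0.4,0.04,0],"delta_rot": [0,0,0]},
    {"jaw": 45,"xyz": [0.4,0.04,0],"delta_rot": [0,0,0]},
    {"jaw": 45,"xyz": [0.4,0.04,0],"delta_rot": [0,0,0]},
    {"jaw": 45,"xyz": [0.4,0.04,0],"delta_rot": [0,0,0]},
    {"jaw": 45,"xyz": [0.4,0.04,0],"delta_rot": [0,0,0]},
    {"jaw": 45,"xyz": [0.4,0.04,0],"delta_rot": [0,0,0]},
    {"jaw": 45,"xyz": [0.4,0.04,0],"delta_rot": [0,0,0]},
    {"jaw": 45,"xyz": [0,0,0],"delta_rot": [0,0,0]},
    {"jaw": 45,"xyz": [0,0,0],"delta_rot": [0,0,0]}
  ]
}}

```text
time_s: 12.0
tcp_pos: [0.5307, -0.0132, 0.1346]
ee_rot: [0.163, -3.137, -0.0]
wrist_force: [-0.0, -0.2, 0.1]
finger_gap: 0.0417
```

```bash
python3 look.py l9
```

```text
12.1 [ 0.5307 -0.0132  0.1347] [ 0.163 -3.137 -0.   ] [-0.24  0.3   1.7  -0.    1.14 -1.91]
```

View pics/l9.png

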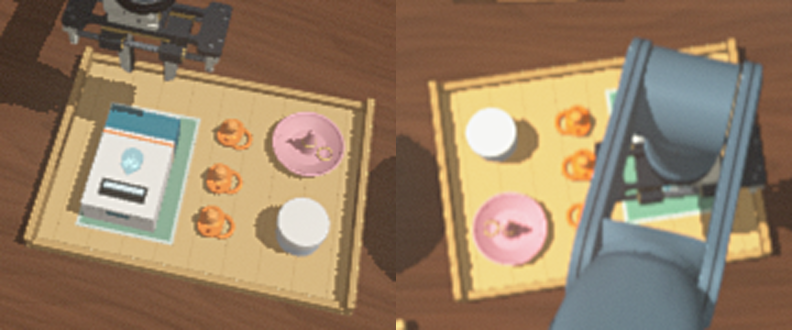

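The carton has toppled and lies slot up, at (130,165). I'll retreat so the top view can check it.

Emit:
{"api": "arm_command", "payload": {
  "increments": [
    {"jaw": 45,"xyz": [-2,0,2],"delta_rot": [0,0,0]},
    {"jaw": 45,"xyz": [-3,0,4],"delta_rot": [0,0,0]},
    {"jaw": 45,"xyz": [-3,2,4],"delta_rot": [0,0,0]},
    {"jaw": 45,"xyz": [-3,4,3],"delta_rot": [0,0,0]},
    {"jaw": 45,"xyz": [-2,4.5,0],"delta_rot": [0,0,0]},
    {"jaw": 45,"xyz": [-2,4.5,0],"delta_rot": [0,0,0]},
    {"jaw": 45,"xyz": [-2,4.5,0],"delta_rot": [0,0,0]},
    {"jaw": 45,"xyz": [-2,4.5,0],"delta_rot": [0,0,0]},
    {"jaw": 45,"xyz": [-2,4.5,0],"delta_rot": [0,0,0]},
    {"jaw": 45,"xyz": [-1,4.5,0],"delta_rot": [0,0,0]}
  ]
}}

```text
time_s: 13.35
tcp_pos: [0.3096, 0.318, 0.265]
ee_rot: [-0.164, 3.136, 0.0]
wrist_force: [0.0, 0.5, 0.1]
finger_gap: 0.0416
```

```bash
python3 look.py l10; python3 m3.py
python3 - <<'E'
from h import *
import pickle
D=pickle.load(open("d0.pkl","rb"))
crop(D["scene"]["frame"],240,170,415,310,4.5,"pics/s10.png")
crop(D["top"]["frame"],200,115,375,250,4.5,"pics/t10.png")
cv2.imwrite("pics/topfull10.png",D["top"]["frame"])
E
```

```text
13.45 [0.3094 0.3199 0.2647] [ 1.710e-01 -3.137e+00 -3.000e-03] [ 0.55  0.04  1.69  0.    1.42 -1.13]
scene x 46.5 91.9 y -0.8 50.5 ringtip [70.5 49.5] hole (array([71.5, 37.8]), 263.5) cen [69.9 23.6] pcaYaw -17.6
scene x -15.9 30.5 y -0.6 49.4 ringtip [ 7.5 48.6] hole (array([ 6.7, 37.5]), 232.5) cen [ 7.2 22.7] pcaYaw -12.8
scene x -87.4 -39.5 y 0.3 52.1 ringtip [-60.4  51.2] hole (array([-58.4,  38.9]), 232.0) cen [-62.8  25.8] pcaYaw -30.6
top x -85.5 -41.6 y 2.4 52.3 ringtip [-59.8  51.6] hole (array([-57.7,  41. ]), 239.0) cen [-61.7  26.6] pcaYaw -16.1
top x -13.9 31.0 y 1.1 50.1 ringtip [ 7.5 49.1] hole (array([ 9.5, 30.8]), 590.5) cen [ 8.1 23.9] pcaYaw 14.9
top x 48.2 93.4 y 1.7 50.4 ringtip [72.9 49.6] hole (array([74.5, 32.1]), 492.0) cen [71.3 25.1] pcaYaw 0.0
```

View pics/s10.png

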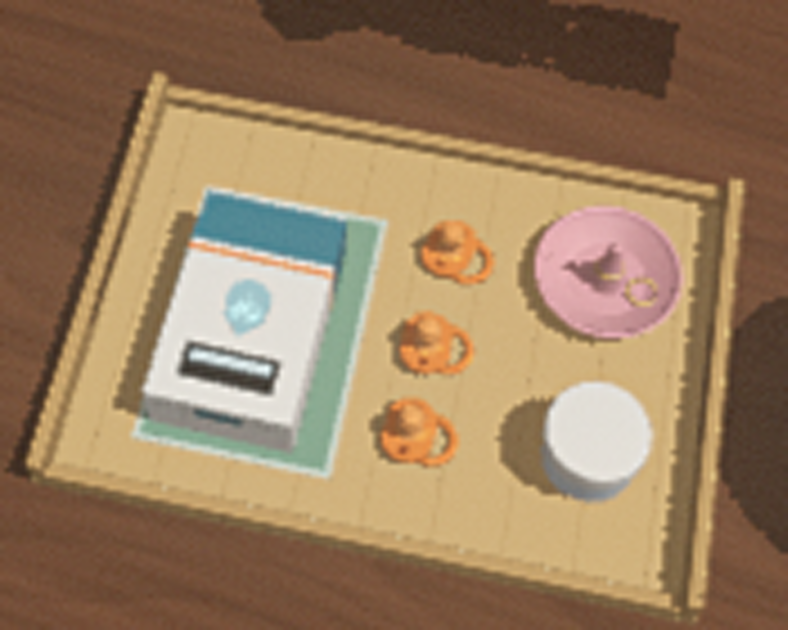

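View pics/t10.png

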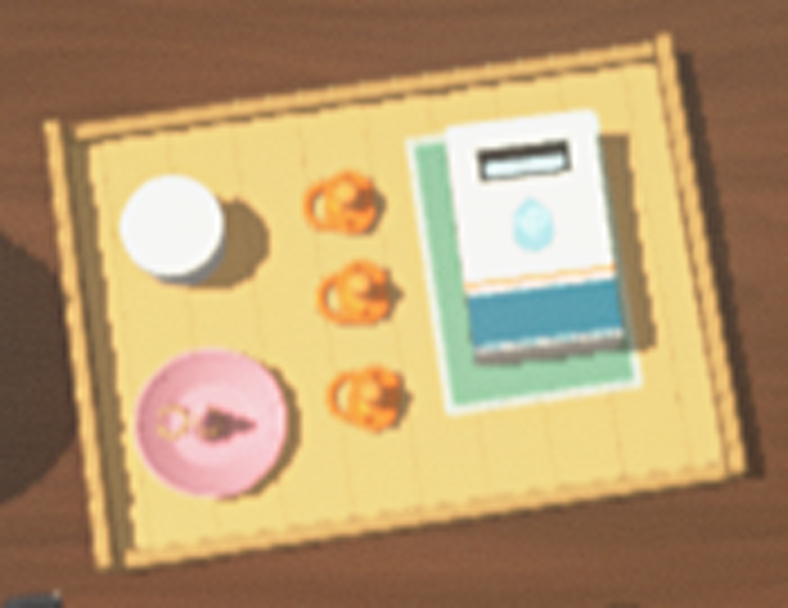

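View pics/topfull10.png

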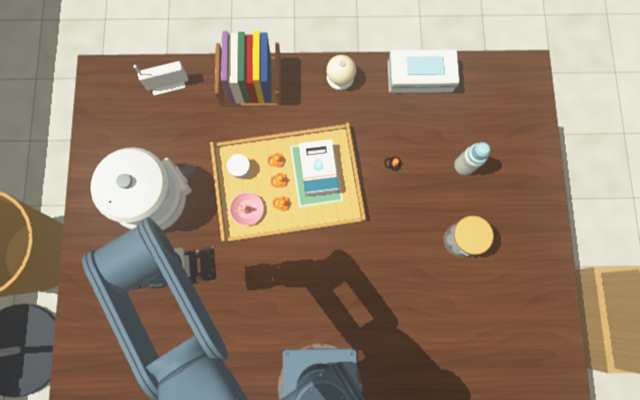

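Run:
```python
from h import *
import pickle
D=pickle.load(open("d0.pkl","rb"));S,T=D["scene"],D["top"]
Z=np.load("tray.npz");M,b=Z["M"],Z["b"];L=lambda p:((np.array(p)*1e3-b)@M).round(1).tolist()
s=lambda x,y:((x+.5)/4.5+240-.5,(y+.5)/4.5+170-.5)
t=lambda x,y:((x+.5)/4.5+200-.5,(y+.5)/4.5+115-.5)
print("top z56 FL FR NR NL",[L(onz(T,t(*a),.056)[:2]) for a in((446,127),(596,110),(624,333),(471,350))])
print("scn z56 FL FR NR NL",[L(onz(S,s(*a),.056)[:2]) for a in((296,424),(147,392),(206,191),(346,220))])
print("scn z8 FL FR",[L(onz(S,s(*a),.008)[:2]) for a in((292,452),(141,420))])
print("top z8 NL",[L(onz(T,t(*a),.008)[:2]) for a in((475,362),(624,350))])
```

```text
top z56 FL FR NR NL [[100.5, -50.9], [97.5, -149.6], [-52.7, -143.8], [-49.2, -45.2]]
scn z56 FL FR NR NL [[95.9, -49.7], [95.2, -144.7], [-51.4, -145.0], [-49.9, -49.2]]
scn z8 FL FR [[96.6, -52.9], [96.3, -153.0]]
top z8 NL [[-47.3, -47.8], [-53.9, -146.4]]
```

The carton lies slot up, but the right margin looks like only 4–8 mm. I'll measure it more finely with edge fits before deciding on a nudge.

Run:
```python
from h import *
import pickle
D=pickle.load(open("d0.pkl","rb"));S,T=D["scene"],D["top"]
Z=np.load("tray.npz");M,b=Z["M"],Z["b"];L=lambda p:((np.array(p)*1e3-b)@M)
crop(T["frame"],290,132,350,205,8,"pics/t11.png")
crop(S["frame"],262,205,330,282,7.5,"pics/s11.png")
# white/teal carton top mask in top view via fine scans along rows (pad right border)
g=cv2.resize(T["frame"],None,fx=4,fy=4,interpolation=cv2.INTER_CUBIC)
for v in range(140,204,6):
    print(v,[tuple(T["frame"][v,u]) for u in range(328,346)]) if v in(146,158,170,200) else None
```

```text
146 [(np.uint8(245), np.uint8(247), np.uint8(247)), (np.uint8(244), np.uint8(246), np.uint8(246)), (np.uint8(245), np.uint8(247), np.uint8(247)), (np.uint8(247), np.uint8(250), np.uint8(250)), (np.uint8(194), np.uint8(212), np.uint8(208)), (np.uint8(117), np.uint8(141), np.uint8(146)), (np.uint8(83), np.uint8(118), np.uint8(139)), (np.uint8(81), np.uint8(118), np.uint8(145)), (np.uint8(81), np.uint8(118), np.uint8(143)), (np.uint8(81), np.uint8(117), np.uint8(143)), (np.uint8(78), np.uint8(115), np.uint8(139)), (np.uint8(94), np.uint8(141), np.uint8(174)), (np.uint8(129), np.uint8(202), np.uint8(237)), (np.uint8(130), np.uint8(209), np.uint8(239)), (np.uint8(135), np.uint8(213), np.uint8(239)), (np.uint8(137), np.uint8(215), np.uint8(240)), (np.uint8(135), np.uint8(214), np.uint8(240)), (np.uint8(135), np.uint8(214), np.uint8(240))]
158 [(np.uint8(243), np.uint8(246), np.uint8(246)), (np.uint8(243), np.uint8(246), np.uint8(246)), (np.uint8(243), np.uint8(246), np.uint8(246)), (np.uint8(244), np.uint8(246), np.uint8(246)), (np.uint8(247), np.uint8(248), np.uint8(249)), (np.uint8(243),
[... 1587 characters left out ...]
uint8(195), np.uint8(224), np.uint8(191)), (np.uint8(196), np.uint8(224), np.uint8(196)), (np.uint8(201), np.uint8(227), np.uint8(207)), (np.uint8(212), np.uint8(233), np.uint8(219)), (np.uint8(212), np.uint8(232), np.uint8(218)), (np.uint8(218), np.uint8(236), np.uint8(223)), (np.uint8(222), np.uint8(236), np.uint8(227)), (np.uint8(213), np.uint8(232), np.uint8(223)), (np.uint8(209), np.uint8(234), np.uint8(228)), (np.uint8(212), np.uint8(236), np.uint8(235)), (np.uint8(219), np.uint8(239), np.uint8(240)), (np.uint8(188), np.uint8(232), np.uint8(241)), (np.uint8(147), np.uint8(219), np.uint8(241)), (np.uint8(134), np.uint8(215), np.uint8(241)), (np.uint8(136), np.uint8(216), np.uint8(241))]
```

View pics/t11.png

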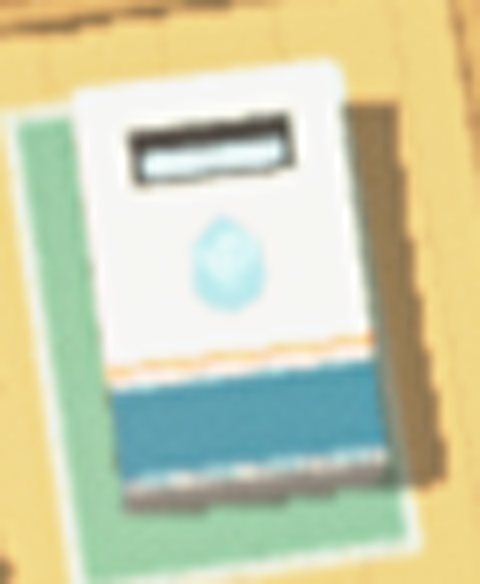

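View pics/s11.png

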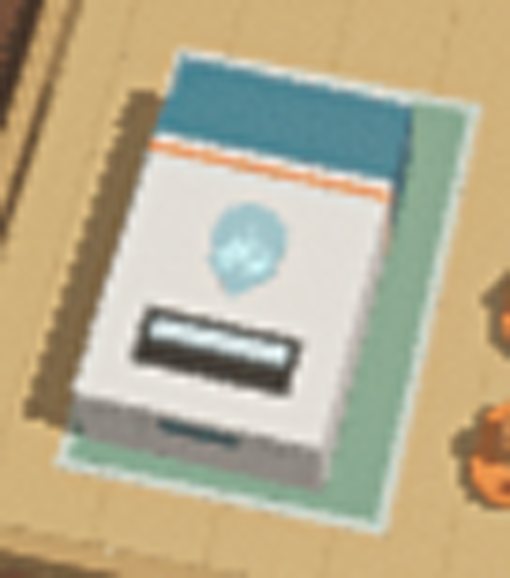

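The finer crops agree. In the top view there is pale pad edge in shadow, outside the carton's right side along its whole length. Allowing for parallax, the margin is about 6 mm at the far right corner and 10 mm mid-side, with at least 10 mm at both ends. No nudge is needed, so I'll hand in.

```bash
python3 -c "
from plant import r
s=r.get_state();print(s['time_s'],s['wrist_force'],s['tcp_pos'])
print(r.sign_off())"
```

```text
13.45 [ 0.34466355  0.49475611 -0.4031251 ] [0.30935333 0.31990158 0.26470152]
the job is handed in; nothing more can be done
None
```

I did both parts in the order asked and handed the job in at 13.5 s; sign-off gives no verdict.

- **Pacifier:** I slid it off the pad with two fingertips into the free place. The last check puts it at about tray (70, 20) mm, square to the row and within 1–3 mm of line with the other two.
- **Carton:** I pushed it high on its front and it tipped over its back edge. It lies slot up inside the pad, at about tray x -51 to +98 mm and y -148 to -48 mm.
- **Margins:** There is at least 10 mm of pad beyond the carton at the near and far ends and about 20 mm on the left. The tightest spot is the far right corner, at about 6 mm. The two cameras disagreed by about 5 mm there (roughly 5 mm from the top view, 10 mm from the scene view), but both put the carton inside.
- **Everything else:** The other two pacifiers measured unchanged, and the rest looked undisturbed in the final pictures, though I didn't measure it. Readings showed at most about 2 N at the wrist, and the arm finished clear of the tray.

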